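# Ready the bread slicer for the next loaf

### The arm

A 7-joint arm with a two-finger parallel gripper is mounted at the origin on the work surface. World frame = base frame: x ahead of the robot, y to its left, z up, the work surface at z = 0. Lengths are in m, angles in rad, forces in N, time in s.
With the tool pointing down it reaches from about 0.425 to 0.875 m from the base axis. Payload 4.7 kg.
Tool frame: the origin (TCP) lies at the very end of the fingers, on their centre line; the grasp point (between the pads) lies env.pinch_z behind it (env.pinch_z is the distance from the TCP to the grasp point, in m); z points along the fingers, y is the line along which they close (so a half turn about z gives the same grasp; the last joint's range is limited). The gripper opens to 85 mm and grips with 20 to 120 N. Pads are 22 mm wide; open, the fingers measure 114 mm over their backs; the gripper's body (76 mm by 85 mm) begins 54 mm behind the grasp point. The pads swing forward as they close: fully open they stand 13 mm farther back than shut.
Start: joints at [1.26, 0.321, -0.07, 1.45, 0.023, 1.371, -0.057], TCP at [0.207, -0.616, 0.231] pointing down, gripper open.
Joint ranges: [-2.86, 2.86], [-0.3, 2.09], [-1.38, 1.24], [0.06, 2.45], [-1.56, 4.7], [0.09, 2.05], [-2.69, 2.69]. Speed limits (rad/s): [2.57, 2.57, 3.14, 3.14, 3.14, 3.14, 3.14].

### API

Orientations are given as a 3x3 rotation matrix whose columns are the frame's x, y, z axes.
In Python, from workcell import env gives the robot as it stands. Calls block until the motion is done:
- env.movep(position, orientation): joint-space move of the TCP to a pose.
- env.line_to(position, speed=0.15, ori=None): straight line of the TCP; ori=None keeps the orientation; speed is the mean speed in m/s.
- env.set_joints(angles): joint-space move.
- env.let_go() and env.grasp(): open the fingers fully, or close them until they stop; the grip force is fixed at half the most.
- env.wait(seconds).
- env.inverse_kinematics(position, orientation): joint angles nearest the present ones, or None.
- env.capture(name): name is "scene" or "top" or "wrist"; returns a dict with "frame" (420x560x3 uint8, red, green, blue), "range_z" (420x560 float32, m along the optical axis (not along the pixel's ray), 0 where there is no reading), "mtx" (3x3 intrinsics, pixels), "pose" (4x4, takes a point from camera to world coordinates); the wrist camera has in their place "mount" (4x4, takes a point from camera to tool coordinates, whose origin is the TCP and whose axes are the flange's). Camera axes: x right, y up, looking along -z (the intrinsics and any distortion apply to the point x, -y, -z); pixel columns grow to the right and rows downward; lengths in m; the calibration is good to about 2 mm. A picture is of the moment at which its call begins: read the wrist's pose just before it.
A pose or a line that the arm cannot do raises env.MotionError and nothing moves.
- env.close_job(): hands the job in; it is judged then, once.
Readings, each from a call of its own:
- env.read_clock(): time.
- env.read_q(): joint angles.
- env.read_qvel(): joint speeds.
- env.read_joint_torque(): joint torques, N m.
- env.read_eef_pos(): TCP position.
- env.read_tcp_rot(): TCP orientation.
- env.read_contact_force(): force on the tool from outside, world axes, zero at the start.
- env.read_ft_torque(): the same for the moment, N m.
- env.read_finger_gap(): opening from 0.0 (shut) to 1.0 (fully open).
- env.read_gripper_force(): force on a finger pad.
Only numpy, scipy, OpenCV 4.12 (cv2) and the standard library are available. Lean on these libraries where they do the work, as an engineer would, in place of code of your own. Each camera call takes 0.05 s, during which the arm holds its last target. There are 200 camera calls.

### The job

Get the bread slicer ready for the next loaf. First clear all the leftover bread ends off its feed bed into the grey waste bin; then turn the thickness knob until its pointer is on the index clip's nose and leave it there; and last take the whole loaf from the board and lay it on the feed bed, flat and lengthwise along the back stop, close up against it and about midway along the bed. Leave the clip, the jar, the bottle and the dough scraper where they are.

Things in the scene. Friction and masses are not known exactly. Their poses are not given: they have to be found in the camera images.
- slicer: Fixed bench bread slicer. Origin at table level under the feed bed's middle; x points away from the robot, y left, z up. Grey motor housing, 105 mm tall, from x = 215 to 385 mm. Round blade guard (upright disc, radius 85 mm, 22 mm thick, top 200 mm above the table) just beyond the bed's right end: y = -183 to -205, x = 130 to 300 mm.
- bed (a point): Middle of the slicer's feed bed, on its top: a flat bare steel plate 40 mm above the table, from x = -100 to +85 mm and y = -180 to +180 mm in the slicer's axes (this point at 0, 0). Axes as the slicer's.
- stop (a point): Middle of the top edge of the back stop: the upright face at slicer x = 85 mm where the bed ends, 18 mm higher than the bed. Behind it a flat grey top, 58 mm above the table, reaches to x = 215 mm and carries the dial. Axes as the slicer's.
- thickness (a joint): Thickness knob, black, axis upright, behind the back stop: grip bar 44 x 15 mm, 32 mm tall, its top 102 mm above the table, on a disc of radius 27 mm (top at 70 mm); thin pointer low at one end. Value in rad: 0 = pointer along slicer -x (to the robot), growing clockwise from above; stops at -1.6 and 2.9. Friction 0.06 N m; stays where left.
- clip (a joint): Index clip on the rim of the dial plate round the knob: dark steel block 20 x 12 x 10 mm with a small nose pointing inward, 40 to 64 mm from the knob's axis, top 72 mm above the table. Same angle scale as the knob: the pointer is on the mark when the knob's value equals this one. Stiff (0.6 N m); it must stay where it is.
- knob_axis (a point): Point on the knob's axis at gripping height, 92 mm above the table (10 mm below the top of the bar). At slicer x = 145, y = 70 mm.
- pointer (a point): Point 40 mm from the knob's axis in the pointer's direction (also the direction of the grip bar), 92 mm above the table (over the pointer's tip). It turns with the knob.
- index (a point): Point 40 mm from the knob's axis in the direction of the clip's nose, 92 mm above the table.
- bin: Fixed open grey waste bin, 200 x 200 mm, 90 mm tall, walls and floor 5 mm. It stands left or right of the slicer. Origin: centre of its underside.
- board: Fixed wooden bread board, 240 x 190 mm, 16 mm thick, on the other side of the slicer; the loaf starts on it. Origin: centre of its underside, x along its length.
- loaf: Whole brown loaf, 170 mm long (x), 64 mm wide (y), 50 mm high, rounded ends and top, flat underside, 0.18 to 0.35 kg. Origin: centre of its underside. The sides are nearly upright from 10 to 35 mm above the underside.
- crust1: Leftover bread end (may be absent), 66 mm long (x), 46 mm wide (y), 42 mm high; flat underside, flat pale cut face at -x, rounded at +x; about 50 g, rigid. Starts on the feed bed. Origin: centre of its underside.
- crust2: Leftover bread end (may be absent), 66 mm long (x), 46 mm wide (y), 42 mm high; flat underside, flat pale cut face at -x, rounded at +x; about 50 g, rigid. Starts on the feed bed. Origin: centre of its underside.
- crust3: Leftover bread end (may be absent), 62 mm long (x), 52 mm wide (y), 36 mm high; flat underside, flat pale cut face at -x, rounded at +x; about 50 g, rigid. Starts on the feed bed. Origin: centre of its underside.
- crust4: Leftover bread end (may be absent), 62 mm long (x), 52 mm wide (y), 36 mm high; flat underside, flat pale cut face at -x, rounded at +x; about 50 g, rigid. Starts on the feed bed. Origin: centre of its underside.
- crust5: Leftover bread end (may be absent), 68 mm long (x), 50 mm wide (y), 32 mm high; flat underside, flat pale cut face at -x, rounded at +x; about 50 g, rigid. Starts on the feed bed. Origin: centre of its underside.
- crust6: Leftover bread end (may be absent), 68 mm long (x), 50 mm wide (y), 32 mm high; flat underside, flat pale cut face at -x, rounded at +x; about 50 g, rigid. Starts on the feed bed. Origin: centre of its underside.
- jar: Bystander: amber jar with steel lid, 72 mm across, 100 mm tall, standing beyond the bin or the board. Origin: centre of its underside.
- bottle: Bystander: green glass bottle, 66 mm across, 190 mm tall, standing beyond the bin or the board. Origin: centre of its underside.
- scraper: Bystander: steel dough scraper with wooden grip, 75 x 90 mm, 16 mm thick, lying on the slicer's raised back part, to the right of the dial. Origin: centre of its underside.

How it is judged:
On the way, in this order (a step that is already met when the one before it is completed fails the run):
1. all the bread ends are in the waste bin (z of each of crust1, crust2, crust3, crust4, crust5, crust6 in the frame of bin below 0.09 m and linear speed of each of crust1, crust2, crust3, crust4, crust5, crust6 below 0.05 m/s and x of crust1 in the frame of bin between -0.1 and 0.1 m and y of crust1 in the frame of bin between -0.1 and 0.1 m and x of crust2 in the frame of bin between -0.1 and 0.1 m and y of crust2 in the frame of bin between -0.1 and 0.1 m and x of crust3 in the frame of bin between -0.1 and 0.1 m and y of crust3 in the frame of bin between -0.1 and 0.1 m and x of crust4 in the frame of bin between -0.1 and 0.1 m and y of crust4 in the frame of bin between -0.1 and 0.1 m and x of crust5 in the frame of bin between -0.1 and 0.1 m and y of crust5 in the frame of bin between -0.1 and 0.1 m and x of crust6 in the frame of bin between -0.1 and 0.1 m and y of crust6 in the frame of bin between -0.1 and 0.1 m), for 0.2 s.
2. the knob's pointer stays on the index clip (horizontal distance between pointer and index below 0.006 m and velocity of joint thickness between -0.1 and 0.1 rad/s), for 0.4 s.
3. the loaf lies on the feed bed against the back stop (x of loaf in the frame of slicer between 0.039 and 0.07 m and y of loaf in the frame of slicer between -0.04 and 0.04 m and z of loaf in the frame of slicer between 0.03 and 0.05 m and angle between loaf's own z axis and vertical below 0.2 rad and angle between the x axis of loaf and the y axis of slicer, either way round below 0.2 rad and linear speed of loaf below 0.03 m/s), for 0.3 s.
At the end, for the whole second after the job is handed in: Every bread end lies in the bin below its rim; the pointer is within 6 mm (8 degrees) of the clip's mark; the loaf lies flat and at rest on the bed, its side within 14 mm of the back stop and 0.2 rad of parallel, its middle within 40 mm of the bed's middle (all of step 1 and all of step 3 and horizontal distance between pointer and index below 0.006 m); the robot touches nothing.
It fails at once if a bystander is moved by more than 40 mm (distance of any of jar, bottle, scraper from where it was at the start of the episode above 0.04 m).
It fails at once if the index clip is pushed out of place by more than 5 mm (distance of index from where it was at the start of the episode above 0.005 m).
Of crust1, crust2, crust3, crust4, crust5, crust6 only 4 to 6 are there at a start; the rules pass over those that are not, and their reading is None.
At some moment in a run one of crust1, crust2, crust3, crust4, crust5, crust6, loaf may be knocked a few centimetres aside while the robot is not near it.
Once in a run the grip may slacken for a moment while it holds something.
It also fails if it takes over 208 s, if anything falls off the work surface, if the arm or the gripper's body presses on something with over 40 N, if the wrist force passes 120 N, or if a joint passes its speed limit or range.

## Working session

There is one attempt and no reset: what is moved stays moved. The work goes in short steps, each a Python script; the robot and the scene stay as the last script left them, time stands still between calls to the robot, and variables do not carry over. Pictures are saved under pics/ and viewed, at most 14 in all, crops included, and the job is handed in when it is done.

```bash
ls; mkdir -p pics; python3 - <<'E'
from workcell import env
import cv2,numpy as np
for n in("top","scene"):
    c=env.capture(n); cv2.imwrite(f"pics/{n}0.png",c["frame"][:,:,::-1]); np.savez(f"{n}0.npz",**c)
    print(n,c["mtx"].round(1).tolist(),c["pose"].round(3).tolist(),c["range_z"].min(),c["range_z"].max(),[k for k in c])
print(env.pinch_z,env.read_clock())
E
```

```text
pics
top [[429.6, 0.0, 284.4], [0.0, 429.6, 206.9], [0.0, 0.0, 1.0]] [[-0.01, 0.991, -0.131, 0.382], [-1.0, -0.011, -0.006, 0.002], [-0.007, 0.131, 0.991, 1.272], [0.0, 0.0, 0.0, 1.0]] 0.0 2.2052405 ['frame', 'range_z', 'mtx', 'pose']
scene [[407.7, 0.0, 278.1], [0.0, 407.7, 210.4], [0.0, 0.0, 1.0]] [[-0.544, -0.48, 0.688, 1.335], [0.839, -0.305, 0.451, 0.524], [-0.006, 0.823, 0.568, 0.753], [0.0, 0.0, 0.0, 1.0]] 0.0 3.7174208 ['frame', 'range_z', 'mtx', 'pose']
0.0187 0.1
```

View pics/top0.png

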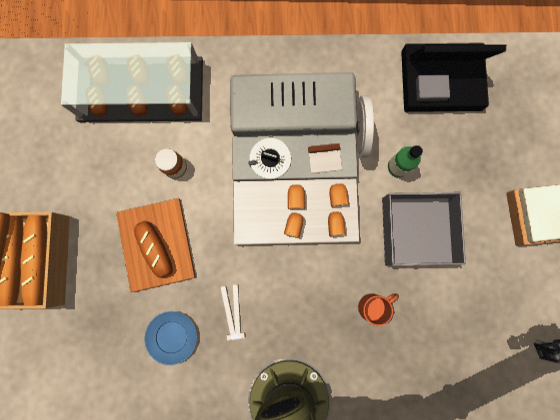

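View pics/scene0.png

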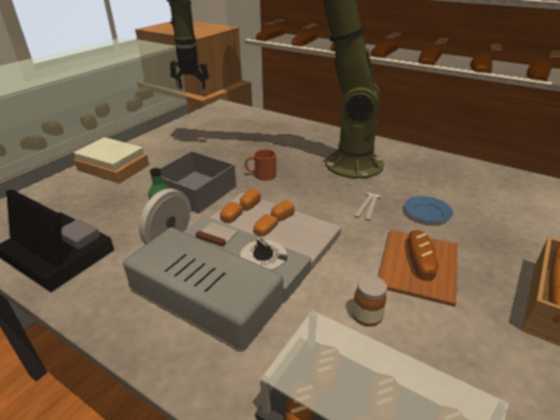

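The top view shows four bread ends on the bed at (297,196), (339,195), (294,226) and (337,224). The loaf is at (153,249), the bin at (424,230) and the knob at (270,158) with the clip to its left (252,162). Next I measure them.

```bash
cat > h.py <<'E'
import numpy as np, cv2
from workcell import env
def pts(c,pose=None):
    """world xyz per pixel from range"""
    P=c["pose"] if pose is None else pose
    K=c["mtx"]; v,u=np.mgrid[:420,:560]; d=c["range_z"]
    p=np.stack([(u-K[0,2])/K[0,0]*d,-(v-K[1,2])/K[1,1]*d,-d],-1)
    return p@P[:3,:3].T+P[:3,3]
def ray(c,uv,z,pose=None):
    """pixels -> world points on plane z"""
    P=c["pose"] if pose is None else pose
    K=c["mtx"]; uv=np.atleast_2d(np.asarray(uv,float))
    r=np.stack([(uv[:,0]-K[0,2])/K[0,0],-(uv[:,1]-K[1,2])/K[1,1],-np.ones(len(uv))],-1)@P[:3,:3].T
    return P[:3,3]+r*((z-P[2,3])/r[:,2])[:,None]
def wrist():
    T=np.eye(4); T[:3,:3]=env.read_tcp_rot(); T[:3,3]=env.read_eef_pos()
    c=dict(env.capture("wrist")); c["pose"]=T@c["mount"]; return c
def bread(c):
    h=cv2.cvtColor(c["frame"],cv2.COLOR_RGB2HSV)
    return cv2.inRange(h,(5,110,70),(20,255,255))
def blobs(m,amin):
    n,l,s,ce=cv2.connectedComponentsWithStats(cv2.morphologyEx(m,cv2.MORPH_OPEN,np.ones((3,3))))
    return [(l==i) for i in range(1,n) if s[i,4]>=amin]
def down(yaw):
    """tool down, closing axis (y) at world angle yaw, in [-pi/2,pi/2)"""
    y=np.array([np.cos(yaw),np.sin(yaw),0]); z=np.array([0,0,-1.])
    return np.stack([np.cross(y,z),y,z],1)
E
python3 - <<'E'
from h import *
for n in("top","scene"):
    c=np.load(f"{n}0.npz"); p=pts(c); z=p[...,2]
    print(n,"depth ok",(c["range_z"]>0).mean())
    inr=lambda x0,x1,y0,y1:(p[...,0]>x0)&(p[...,0]<x1)&(p[...,1]>y0)&(p[...,1]<y1)&(c["range_z"]>0)
    for nm,zz,R in(("bed",.04,(.2,.5,-.25,.2)),("top58",.058,(.4,.6,-.25,.2)),("floor/rim",.09,(.2,.6,-.6,-.25))):
        m=inr(*R); hist,e=np.histogram(z[m],bins=np.arange(0,.21,.004)); print(nm,[(round(e[i],3),int(hist[i])) for i in np.argsort(-hist)[:6]])
    for nm,lo,hi,R in(("bed",.03,.05,(.2,.47,-.25,.2)),("rim",.082,.1,(.15,.6,-.62,-.25)),("house",.095,.115,(.45,.8,-.25,.2))):
        m=inr(*R)&(z>lo)&(z<hi); q=p[m][:,:2].astype(np.float32)
        if len(q)>20: r=cv2.minAreaRect(q); print(nm,len(q),np.round(cv2.boxPoints(r),3).tolist(),np.round(np.median(z[m]),4))
    for b in blobs(bread(c),60):
        q=p[b&(c["range_z"]>0)]
        if len(q)<30 or not(.15<q[:,0].mean()<.65 and -.3<q[:,1].mean()<.6):continue
        r=cv2.minAreaRect(q[:,:2].astype(np.float32)); print("bread",b.sum(),np.median(q,0).round(3),"zmax",np.percentile(q[:,2],97).round(3),np.round(cv2.boxPoints(r),3).tolist())
E
```

```text
top depth ok 0.9959863945578231
bed [(np.float64(0.0), 5845), (np.float64(0.004), 1066), (np.float64(0.04), 996), (np.float64(0.036), 899), (np.float64(0.008), 231), (np.float64(0.08), 196)]
top58 [(np.float64(0.04), 2568), (np.float64(0.036), 2230), (np.float64(0.0), 1705), (np.float64(0.072), 333), (np.float64(0.076), 326), (np.float64(0.044), 325)]
floor/rim [(np.float64(0.0), 5489), (np.float64(0.004), 2543), (np.float64(0.008), 458), (np.float64(0.088), 366), (np.float64(0.084), 204), (np.float64(0.076), 115)]
bed 1160 [[0.21199999749660492, -0.2409999966621399], [0.38499999046325684, -0.34200000762939453], [0.6230000257492065, 0.06400000303983688], [0.4490000009536743, 0.16599999368190765]] 0.0401
rim 711 [[0.2160000056028366, -0.48100000619888306], [0.574999988079071, -0.4860000014305115], [0.5789999961853027, -0.25600001215934753], [0.21899999678134918, -0.25099998712539673]] 0.0889
house 2067 [[0.675000011920929, -0.22200000286102295], [0.800000011920929, -0.22200000286102295], [0.800000011920929, 0.15700000524520874], [0.675000011920929, 0.15800000727176666]] 0.1046
bread 3
[... 2582 characters left out ...]
 [0.257999986410141, -0.17800000309944153]]
bread 653 [ 0.546 -0.129  0.07 ] zmax 0.081 [[0.3310000002384186, -0.20100000500679016], [0.3970000147819519, -0.3009999990463257], [0.6259999871253967, -0.15000000596046448], [0.5600000023841858, -0.05000000074505806]]
bread 694 [ 0.542 -0.01   0.068] zmax 0.081 [[0.33399999141693115, -0.013000000268220901], [0.35199999809265137, -0.10400000214576721], [0.6169999837875366, -0.052000001072883606], [0.6000000238418579, 0.039000000804662704]]
bread 4535 [0.476 0.402 0.016] zmax 0.064 [[0.26499998569488525, 0.4490000009536743], [0.3059999942779541, 0.2619999945163727], [0.6600000262260437, 0.3400000035762787], [0.6179999709129333, 0.5270000100135803]]
```

```bash
python3 - <<'E'
from h import *
print(env.read_tcp_rot().round(2).tolist())
p=env.read_eef_pos(); 
for yaw in(np.pi/2,-np.pi/2):
  for q in((.5,-.07,.36),(.55,.06,.36),(.42,-.35,.3),(.43,.38,.2)):
    r=env.inverse_kinematics(q,down(yaw)); print(yaw,q,None if r is None else np.round(r,2).tolist())
yaw=np.pi/2
print(env.read_tcp_rot()[:2,1])
env.line_to([p[0],p[1],.36],.2)
env.movep([.47,-.07,.36],down(yaw))
c=wrist(); cv2.imwrite("pics/w1.png",c["frame"][:,:,::-1]); np.savez("w1.npz",**c)
print(c["mount"].round(3).tolist(),c["mtx"].round(1).tolist(),env.read_clock())
E
```

```text
[[0.95, 0.32, -0.0], [0.32, -0.95, 0.0], [-0.0, -0.0, -1.0]]
1.5707963267948966 (0.5, -0.07, 0.36) [0.8, 0.0, -0.71, 1.56, 0.0, 1.58, 1.66]
1.5707963267948966 (0.55, 0.06, 0.36) [0.73, 0.18, -1.01, 1.45, 0.15, 1.59, 1.3]
1.5707963267948966 (0.42, -0.35, 0.3) [1.14, 0.11, -0.53, 1.59, 0.05, 1.46, 2.18]
1.5707963267948966 (0.43, 0.38, 0.2) [0.1, 0.34, -1.05, 1.66, 0.3, 1.32, 0.57]
-1.5707963267948966 (0.5, -0.07, 0.36) [0.76, 0.0, -0.66, 1.56, 0.0, 1.58, -1.48]
-1.5707963267948966 (0.55, 0.06, 0.36) [0.73, 0.18, -1.02, 1.45, 0.16, 1.59, -1.85]
-1.5707963267948966 (0.42, -0.35, 0.3) [0.87, 0.09, -0.23, 1.6, 0.02, 1.46, -0.94]
-1.5707963267948966 (0.43, 0.38, 0.2) [-0.87, 0.18, 0.12, 1.69, -0.02, 1.27, -2.32]
[ 0.31914197 -0.94770532]
[[0.002, 0.957, 0.291, 0.075], [1.0, -0.001, -0.002, -0.001], [-0.001, 0.291, -0.957, -0.144], [0.0, 0.0, 0.0, 1.0]] [[336.2, 0.0, 276.6], [0.0, 336.2, 204.2], [0.0, 0.0, 1.0]] 3.1083
```

View pics/w1.png

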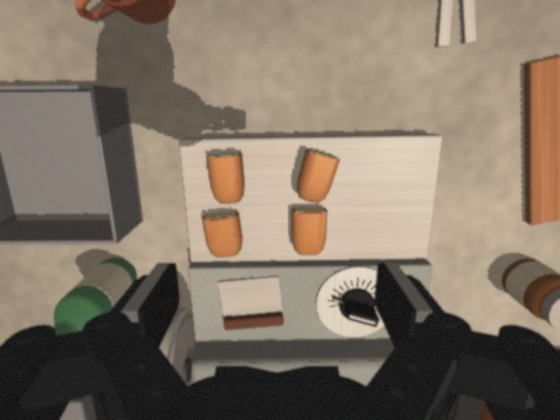

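```bash
python3 - <<'E'
from h import *
c=np.load("w1.npz"); p=pts(c); z=p[...,2]; ok=c["range_z"]>0
m=(abs(z-.04)<.006)&ok&(p[...,0]>.38)&(p[...,0]<.66)&(p[...,1]>-.3)&(p[...,1]<.25)
q=p[m]; print("bed",np.median(q[:,2]),np.percentile(q,[.5,99.5],axis=0).round(4).tolist())
# edge lines: front edge per y bin, right/left edges per x bin
for nm,a,b,f in(("front",1,0,1),("back",1,0,99),("right",0,1,1),("left",0,1,99)):
    bins=np.arange(q[:,a].min()+.02,q[:,a].max()-.02,.01); L=[(t+.005,np.percentile(q[(q[:,a]>=t)&(q[:,a]<t+.01),b],f)) for t in bins if ((q[:,a]>=t)&(q[:,a]<t+.01)).sum()>30]
    L=np.array(L); k=np.polyfit(*L.T,1); r=L[:,1]-np.polyval(k,L[:,0]); g=abs(r)<2*np.median(abs(r))+.001; k=np.polyfit(*L[g].T,1); print(nm,"slope",k[0].round(4),"at0/.5",np.polyval(k,[-.04 if a else .52]).round(4),len(L),g.sum())
for b in blobs(bread(c),200):
    s=p[b&ok]; s=s[(s[:,2]>.047)]
    if len(s)<100 or s[:,0].mean()>.64: continue
    r=cv2.minAreaRect(s[:,:2].astype(np.float32)); print("bread",np.round(r[0],4),np.round(r[1],3),round(r[2],1),"zmax",np.percentile(s[:,2],98).round(4))
E
```

```text
bed 0.04106649197179213 [[0.4183, -0.2844, 0.0361], [0.6276, 0.1531, 0.0452]]
front slope -0.014 at0/.5 [0.4422] 35 35
back slope -0.016 at0/.5 [0.6264] 35 35
right slope 0.3227 at0/.5 [-0.2683] 21 20
left slope 0.0184 at0/.5 [0.1513] 21 18
bread [ 0.2877 -0.2566] [0.018 0.093] 1.4 zmax 0.0916
bread [ 0.4904 -0.0204] [0.042 0.063] 75.3 zmax 0.0839
bread [ 0.4921 -0.1372] [0.063 0.043] 3.3 zmax 0.0839
bread [ 0.5705 -0.0264] [0.065 0.047] 0.4 zmax 0.0739
bread [ 0.5749 -0.1456] [0.058 0.048] 6.2 zmax 0.0779
```

The wrist view shows the same four bread ends at (227,178), (317,176), (222,233) and (310,231), with the bin at left and the knob at (358,302). The bed edges put the slicer origin at about (0.542,-0.029), yaw 0.015. I'll start clearing now.

```bash
cat >> h.py <<'E'
SO=np.array([.5417,-.0285]); SY=.0155
SR=np.array([[np.cos(SY),-np.sin(SY)],[np.sin(SY),np.cos(SY)]])
s2w=lambda x,y: SO+SR@np.array([x,y])
w2s=lambda q: (np.asarray(q)-SO)@SR
def crusts(c):
    p=pts(c); out=[]
    s=w2s(p[...,:2]); m=(bread(c)>0)&(p[...,2]>.047)&(p[...,2]<.1)&(s[...,0]>-.12)&(s[...,0]<.085)&(abs(s[...,1])<.2)
    for b in blobs(m.astype(np.uint8)*255,150):
        q=p[b]; (xy,(w,h),a)=cv2.minAreaRect(q[:,:2].astype(np.float32))
        L=np.deg2rad(a if w>h else a+90); L=(L+np.pi/2)%np.pi-np.pi/2
        out.append((xy[0],xy[1],L,np.percentile(q[:,2],98)))
    return sorted(out,key=lambda o:o[1])
OVER=[.47,-.07,.36]
def overview():
    env.movep(OVER,down(np.pi/2)); return wrist()
E
python3 - <<'E'
from h import *
c=np.load("top0.npz")
print("bin corners",ray(c,[(384,195),(460,193),(464,267),(384,268)],.09).round(3).tolist())
p=pts(c); m=(p[...,2]>.08)&(p[...,2]<.1)&(p[...,0]>.29)&(p[...,0]<.56)&(p[...,1]<-.25)&(p[...,1]>-.56)
m=np.max([b for b in blobs(m.astype(np.uint8)*255,100)],0); r=cv2.minAreaRect(p[m][:,:2].astype(np.float32)); print(r)
for o in crusts(np.load("w1.npz")): print(np.round(o,3))
# first pick
E
```

```text
bin corners [[0.569, -0.269, 0.09], [0.572, -0.48, 0.09], [0.368, -0.478, 0.09], [0.368, -0.26, 0.09]]Traceback (most recent call last):
  File "<stdin>", line 5, in <module>
    return _wrapreduction(a, np.maximum, 'max', axis, None, out,
                          keepdims=keepdims, initial=initial, where=where)
    return ufunc.reduce(obj, axis, dtype, out, **passkwargs)
           ~~~~~~~~~~~~^^^^^^^^^^^^^^^^^^^^^^^^^^^^^^^^^^^^^
ValueError: zero-size array to reduction operation maximum which has no identity
```

```bash
cat >> h.py <<'E'
BIN=np.array([.469,-.372])
def pick_drop(o,off,ztcp=.043):
    x,y,L,zt=o; R=down(L+np.pi/2)
    env.movep([x,y,.17],R); env.line_to([x,y,ztcp],.12)
    env.grasp(); g=env.read_finger_gap()
    env.line_to([x,y,.24],.2); g1=env.read_finger_gap()
    if g1<.3: print("lost at lift",g,g1); env.let_go(); return False
    b=BIN+off
    env.movep([b[0],b[1],.24],down(np.pi/2)); env.line_to([b[0],b[1],.112],.2); g2=env.read_finger_gap()
    env.let_go(); env.wait(.2); env.line_to([b[0],b[1],.24],.3)
    print("gaps",np.round([g,g1,g2],3),"F",env.read_contact_force().round(1)); return g2>.3
E
python3 - <<'E'
from h import *
o=crusts(np.load("w1.npz"))
for k in o: print(np.round(k,3))
print(pick_drop(o[0],(-.04,-.03)),env.read_clock())
c=overview(); cv2.imwrite("pics/w2.png",c["frame"][:,:,::-1])
for k in crusts(c): print(np.round(k,3))
print(env.read_clock())
E
```

```text
[ 0.575 -0.146  0.109  0.078]
[ 0.492 -0.137  0.057  0.084]
[ 0.571 -0.026  0.007  0.074]
[ 0.49  -0.02  -0.257  0.084]
gaps [0.58  0.581 0.583] F [ 0.2 -0.3 -0.6]
True 9.9417
[ 0.492 -0.137  0.06   0.084]
[ 0.571 -0.026  0.015  0.074]
[ 0.49  -0.021 -0.27   0.084]
11.325
```

View pics/w2.png

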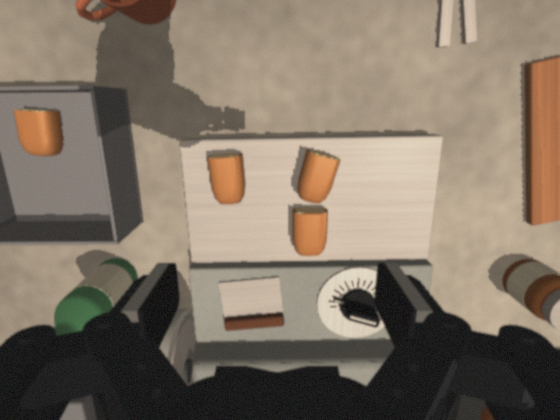

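The first end lies in the bin at (40,132), and three remain on the bed. Continuing.

```bash
python3 - <<'E'
from h import *
offs=[(.03,-.03),(-.04,.03),(.03,.03),(0,0),(0,0)]
for off in offs:
    c=overview(); o=crusts(c)
    if not o: break
    print(len(o),np.round(o[0],3)); pick_drop(o[0],off)
c=overview(); print(len(crusts(c)),env.read_clock()); a=c["frame"]
# above the knob: look from two places
env.movep([.60,.045,.30],down(np.pi/2)); k1=wrist(); np.savez("k1.npz",**k1)
env.movep([.70,.045,.30],down(np.pi/2)); k2=wrist(); np.savez("k2.npz",**k2)
cv2.imwrite("pics/w3.png",cv2.resize(np.hstack([a,k1["frame"]]),(800,300))[:,:,::-1])
d=[]
for k in(k1,k2):
    u=np.array(s2w(.145,.07)); P=np.linalg.inv(k["pose"])@np.r_[u,.08,1]; K=k["mtx"]
    px=(int(K[0,0]*P[0]/-P[2]+K[0,2]),int(K[1,1]*-P[1]/-P[2]+K[1,2])); print(px)
    x,y=np.clip(px[0]-70,0,420),np.clip(px[1]-70,0,280); d.append(cv2.resize(k["frame"][y:y+140,x:x+140],None,fx=2.8,fy=2.8,interpolation=cv2.INTER_CUBIC)); print(x,y)
cv2.imwrite("pics/k12.png",np.hstack(d)[:,:,::-1])
E
```

```text
3 [ 0.492 -0.137  0.065  0.084]
gaps [0.515 0.517 0.514] F [-0.4  0.1 -0.4]
2 [ 0.57  -0.026  0.011  0.074]
gaps [0.561 0.556 0.557] F [ 0.1  0.3 -0.1]
1 [ 0.49  -0.02  -0.258  0.084]
gaps [0.514 0.512 0.512] F [ 0.1  0.1 -0.9]
0 36.3
(276, 244)
206 174
(276, 159)
206 89
```

View pics/w3.png

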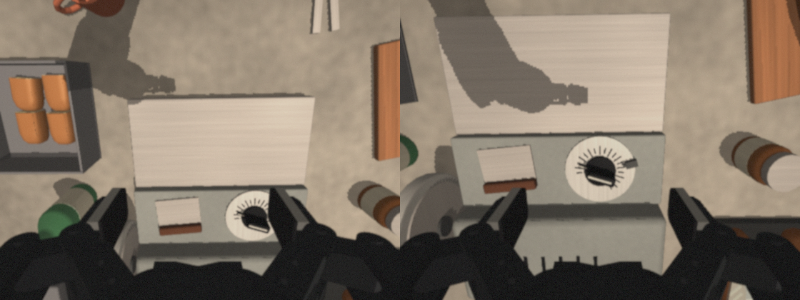

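View pics/k12.png

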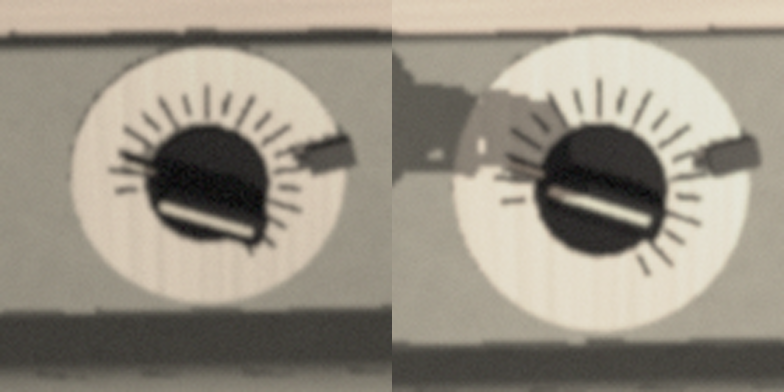

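All four ends are in the bin (left panel around (42,105)). The dial, at the crop's centre, shows the clip to the right at about +75° and what looks like the pointer upper-left at (140,162). I'll confirm that from closer.

```bash
python3 - <<'E'
from h import *
ims=[]
for i,x in enumerate((.61,.66)):
    env.movep([x,.045,.165],down(np.pi/2)); k=wrist(); np.savez(f"kk{i}.npz",**k)
    K=k["mtx"]; A=s2w(.145,.07); P=np.linalg.inv(k["pose"])@np.r_[A,.07,1]
    px=np.array([K[0,0]*P[0]/-P[2]+K[0,2],K[1,1]*-P[1]/-P[2]+K[1,2]]); print(px.round(1))
    x0,y0=int(np.clip(px[0]-100,0,360)),int(np.clip(px[1]-100,0,220)); print(x0,y0)
    ims.append(cv2.resize(k["frame"][y0:y0+200,x0:x0+200],None,fx=2,fy=2,interpolation=cv2.INTER_CUBIC))
    p=pts(k); d=p[...,:2]-A; r=np.hypot(*np.moveaxis(d,-1,0)); th=np.arctan2(-(d@SR)[...,1]*-1,-(d@SR)[...,0])  # 0 = -x, clockwise from above => toward +y
    z=p[...,2]
    bar=(z>.094)&(r<.03); q=p[bar]; rr=cv2.minAreaRect(q[:,:2].astype(np.float32)); print("bar",bar.sum(),np.round(rr[0],4),np.round(rr[1],4),rr[2],"z",np.percentile(q[:,2],[5,50,95]).round(4),"axis guess",A.round(4))
    clip=(z>.066)&(z<.08)&(r>.036)&(r<.07); print("clip",clip.sum(),np.median(p[clip],0).round(4),"ang",np.median(th[clip]).round(3))
    lo=(z>.0605)&(z<.0665)&(r>.03)&(r<.042); h,e=np.histogram(th[lo],bins=np.arange(-3.2,3.3,.1)); print([(round(e[j],2),int(h[j])) for j in np.argsort(-h)[:8]])
    v=cv2.cvtColor(k["frame"],cv2.COLOR_RGB2GRAY); q=ray(k,np.argwhere(np.ones((420,560)))[:,::-1],.066).reshape(420,560,3)[...,:2]
    dd=(q-A)@SR; rr=np.hypot(dd[...,0],dd[...,1]); t=np.arctan2(dd[...,1],-dd[...,0])
    ann=(rr>.031)&(rr<.040); n=[(round(a,2),int(v[ann&(abs(t-a)<.05)].mean())) for a in np.arange(-3.1,3.1,.1)]; print([s for s in n if s[1]<120])
cv2.imwrite("pics/kk.png",np.hstack(ims)[:,:,::-1])
E
```

```text
[276.5 293. ]
176 193
bar 1363 [0.6849 0.0494] [0.0437 0.0157] 73.24620819091797 z [0.0954 0.1024 0.104 ] axis guess [0.6856 0.0437]
clip 674 [0.6726 0.094  0.0726] ang 1.301
[(np.float64(0.0), 66), (np.float64(-0.6), 65), (np.float64(0.6), 65), (np.float64(0.9), 64), (np.float64(-0.9), 63), (np.float64(-0.2), 63), (np.float64(-0.3), 63), (np.float64(0.2), 62)]
[(np.float64(-1.1), 112), (np.float64(2.1), 87), (np.float64(2.2), 49), (np.float64(2.3), 26), (np.float64(2.4), 37), (np.float64(2.5), 92), (np.float64(2.8), 112)]
[274.2 234.9]
174 134
bar 1488 [0.685  0.0496] [0.0441 0.0152] 72.22478485107422 z [0.0963 0.1026 0.1041] axis guess [0.6856 0.0437]
clip 711 [0.6726 0.0943 0.0727] ang 1.309
[(np.float64(-0.4), 79), (np.float64(0.7), 77), (np.float64(0.1), 76), (np.float64(-0.1), 76), (np.float64(-0.2), 75), (np.float64(0.4), 75), (np.float64(-0.6), 74), (np.float64(-0.9), 74)]
[(np.float64(-0.4), 116), (np.float64(-0.3), 118), (np.float64(-0.1), 119), (np.float64(0.1), 97), (np.float64(0.3), 106), (np.float64(2.1), 83), (np.float64(2.2), 90), (np.float64(2.3), 83), (np.float64(2.4), 96), (np.float64(2.5), 78)]
```

View pics/kk.png

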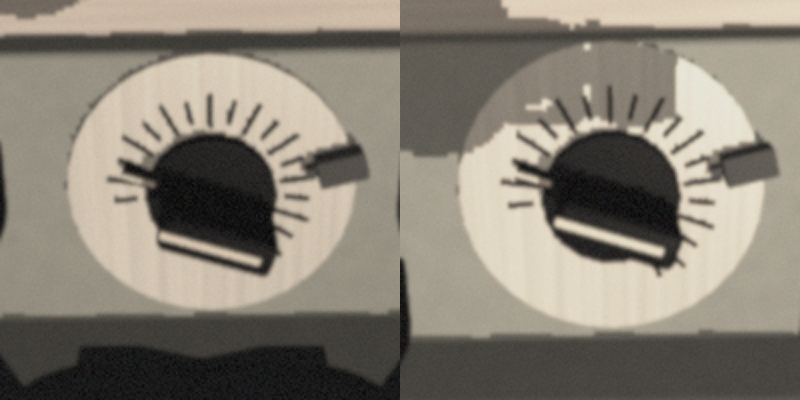

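The pointer is confirmed upper-left, at (135,172). The bar centre from both views is (0.685,0.0495), bar direction 72.7°. The clip is at (0.6726,0.094), so the knob must turn about 147° clockwise.

```bash
python3 - <<'E'
from h import *
A=np.array([.685,.0495]); bar=np.deg2rad(72.7)
clip=np.arctan2(.0941-A[1],.6726-A[0]); ptr=bar-np.pi
turn=(clip-ptr)-2*np.pi; print("turn deg",np.rad2deg(turn))
y0=bar+np.pi/2
f=lambda y,z:env.inverse_kinematics([*A,z],down(y))
for y in(y0,y0+turn/2,y0+turn):
    q=f(y,.076); print(np.rad2deg(y).round(1),None if q is None else np.round(q,2).tolist())
if f(y0,.076) is not None and f(y0+turn,.076) is not None:
    env.line_to([.66,.045,.22],.2)
    env.movep([*A,.16],down(y0)); env.line_to([*A,.077],.1); env.grasp()
    print("gap",env.read_finger_gap(),env.read_contact_force().round(1))
    n=15
    for i in range(1,n+1):
        env.movep([*A,.077],down(y0+turn*i/n)); 
        if i%3==0: print(i,env.read_contact_force().round(1),env.read_ft_torque().round(2),round(env.read_finger_gap(),3))
    print(env.read_q().round(2),env.read_clock())
E
```

```text
turn deg -147.16263836067128
162.7 [0.66, 0.87, -1.22, 1.49, 0.82, 1.36, 2.23]
89.1 [0.56, 0.73, -1.0, 1.49, 0.63, 1.26, 1.05]
15.5 [0.43, 0.63, -0.76, 1.5, 0.45, 1.2, -0.13]
gap 0.16316256687527286 [ 2.5 -0.6  1.4]
3 [ 5.4 -1.3  0.4] [-0.2  -1.12 -0.03] 0.163
6 [ 6.8 -2.7  0.7] [-0.34 -1.28 -0.06] 0.167
9 [ 6.1 -3.2  1.3] [-0.53 -1.28 -0.08] 0.163
12 [ 5.8 -4.6  1.3] [-0.73 -1.07 -0.06] 0.161
15 [ 1.7 -4.7  2.7] [-0.97 -0.74 -0.04] 0.163
[ 0.43  0.63 -0.76  1.5   0.45  1.2  -0.13] 46.275
```

```bash
python3 - <<'E'
from h import *
env.wait(.3); env.let_go(); env.line_to([.685,.0495,.2],.15)
A=np.array([.685,.0495]); ims=[]
for i,x in enumerate((.61,.66)):
    env.movep([x,.045,.165],down(np.pi/2)); k=wrist(); p=pts(k); z=p[...,2]; r=np.hypot(*np.moveaxis(p[...,:2]-A,-1,0))
    q=p[(z>.094)&(r<.03)]; b=cv2.minAreaRect(q[:,:2].astype(np.float32)); print("bar",np.round(b[0],4),np.round(b[1],4),b[2])
    q=p[(z>.066)&(z<.08)&(r>.043)&(r<.07)]; m=np.median(q,0); print("clip",m.round(4),np.rad2deg(np.arctan2(*(m[:2]-A)[::-1])))
    ims.append(cv2.resize(k["frame"][(193,134)[i]:(193,134)[i]+200,175:375],None,fx=2,fy=2))
cv2.imwrite("pics/ka.png",np.hstack(ims)[:,:,::-1])
# go look at the loaf
env.movep([.45,.30,.36],down(np.pi/2)); c=wrist(); np.savez("l1.npz",**c); cv2.imwrite("pics/l1.png",c["frame"][:,:,::-1])
p=pts(c)
for b in blobs(((bread(c)>0)&(p[...,2]>.03)&(p[...,1]>.2)&(p[...,1]<.55)&(p[...,2]<.09)).astype(np.uint8)*255,300):
    q=p[b]; print("loaf?",cv2.minAreaRect(q[:,:2].astype(np.float32)),np.percentile(q[:,2],[5,50,98]).round(4),len(q))
print(env.read_clock())
E
```

```text
bar [0.6847 0.0455] [0.0158 0.0439] 16.963621139526367
clip [0.6696 0.0984 0.0726] 107.46371562464141
bar [0.6848 0.0455] [0.0151 0.0438] 15.284668922424316
clip [0.6706 0.098  0.0728] 106.51996742668113
loaf? ((0.4280034005641937, 0.38492351770401), (0.17025814950466156, 0.062270525842905045), 27.470645904541016) [0.0487 0.061  0.0668] 4708
loaf? ((0.6545864939689636, 0.33620697259902954), (0.030756035819649696, 0.06578575074672699), 6.572392463684082) [0.0657 0.0745 0.0806] 467
51.2417
```

View pics/ka.png

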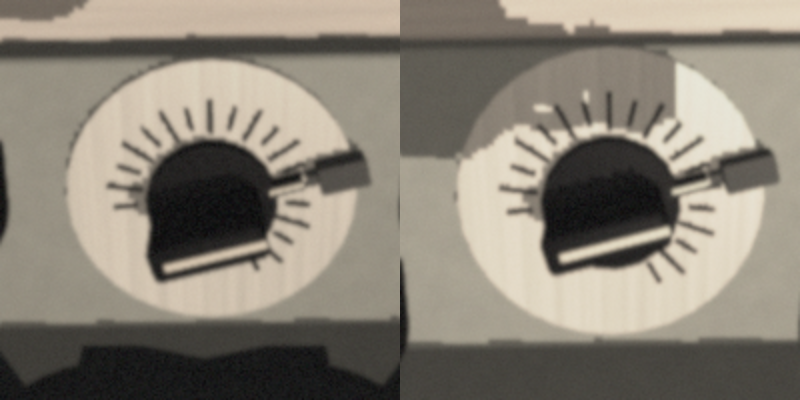

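View pics/l1.png

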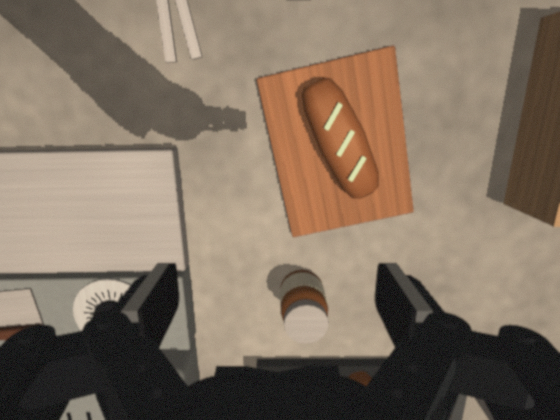

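The left picture shows the pointer running straight into the clip's nose at (290,187), about 0.3° off, with the clip unmoved. The right picture shows the loaf on the board at (340,137): centre (0.428,0.385), axis 27.5°, top at 0.067. I'll pick it next.

```bash
sed -i 's/^SO=.*; SY/SO=np.array([.5413,-.0247]); SY/' h.py; cat >> h.py <<'E'
def loaf(c,zlo):
    p=pts(c); out=[]
    for b in blobs(((bread(c)>0)&(p[...,2]>zlo)&(p[...,0]<.64)&(p[...,1]>-.2)&(p[...,1]<.55)&(p[...,2]<.11)).astype(np.uint8)*255,800):
        q=p[b]; xy,(w,h),a=cv2.minAreaRect(q[:,:2].astype(np.float32)); L=a if w>h else a+90
        out.append((*xy,np.deg2rad(L),w,h,np.percentile(q[:,2],98)))
    return out
E
python3 - <<'E'
from h import *
o=loaf(wrist(),.03); print(np.round(o,3)); x,y,L=o[0][:3]
R=down(L-np.pi/2); zp=.020
env.movep([x,y,.16],R); env.line_to([x,y,zp],.1); print("F",env.read_contact_force().round(1))
env.grasp(); print("gap",env.read_finger_gap())
env.line_to([x,y,.2],.12); g=env.read_finger_gap(); print("gap",g,env.read_contact_force().round(2))
if g>.5:
    t=s2w(.022,0); env.movep([*t,.2],down(SY)); print("gap",env.read_finger_gap(),env.read_contact_force().round(2))
    env.line_to([*t,zp+.032],.1); print("F",env.read_contact_force().round(2))
    F0=env.read_contact_force()[2]
    for z in np.arange(zp+.030,zp+.018,-.002):
        env.line_to([*t,z],.02); f=env.read_contact_force()[2]
        if f-F0>3: break
    print("z",z,f,"gap",env.read_finger_gap())
    env.let_go(); env.line_to([*t,.2],.12)
    c=overview(); print(np.round(loaf(c,.05),3)); cv2.imwrite("pics/p1.png",c["frame"][:,:,::-1])
print(env.read_clock())
E
```

```text
[[0.428 0.385 0.483 0.17  0.062 0.067]]
F [0.3 0.4 0.5]
gap 0.7008969566984443
gap 0.6933859044488843 [-0.5  -0.34 -3.33]
gap 0.7039790814088732 [ 0.28  0.63 -2.75]
F [-0.32 -1.11 -3.62]
z 0.044 4.622073920959036 gap 0.6983142773410863
[[ 0.559 -0.025  1.574  0.056  0.166  0.091]]
65.05
```

View pics/p1.png

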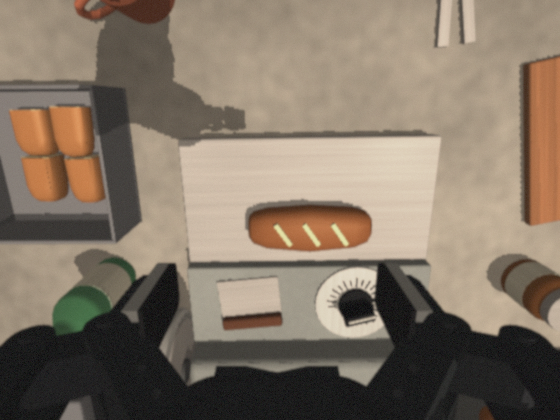

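The loaf lies flat and parallel at (310,228), about 30 mm short of the stop. Next I push it in gently with the open fingers.

```bash
python3 - <<'E'
from h import *
R=down(SY+np.pi/2); a=s2w(-.05,.0)
env.movep([*a,.15],R); env.line_to([*a,.040],.12); env.wait(.2)
F0=env.read_contact_force(); print(F0.round(2))
for sx in np.arange(-.040,.0125,.002):
    env.line_to([*s2w(sx,0),.040],.03); f=(env.read_contact_force()-F0)[0]
    if sx>-.026: print(round(sx,3),round(f,1),end="; ")
    if f<-8: break
env.line_to([*s2w(sx-.03,0),.040],.1); env.line_to([*s2w(sx-.03,0),.2],.2)
c=overview(); o=loaf(c,.05); print(np.round(o,3),w2s(o[0][:2]).round(4)); cv2.imwrite("pics/p2.png",c["frame"][:,:,::-1])
print(env.read_clock())
E
```

```text
[0.91 0.08 0.15]
-0.026 -1.7; -0.024 -1.4; -0.022 -1.5; -0.02 -0.9; -0.018 -0.6; -0.016 -0.9; -0.014 -3.0; -0.012 -3.7; -0.01 -1.6; -0.008 -2.3; -0.006 -2.2; -0.004 -1.9; -0.002 -2.9; 0.0 -2.8; 0.002 -2.3; 0.004 -2.3; 0.006 -1.8; 0.008 -2.0; 0.01 -2.6; 0.012 -2.5; [[ 0.588 -0.024  1.602  0.056  0.166  0.091]] [0.0467 0.0001]
76.35
```

View pics/p2.png

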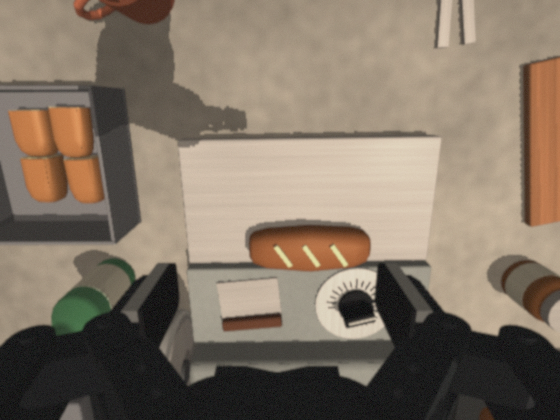

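The loaf is now up against the stop at (310,248), at slicer x ≈ 0.047–0.050 and y ≈ 0, parallel to it. Four ends are in the bin and the knob is unchanged, so I'm handing in.

```bash
python3 - <<'E'
from workcell import env
env.wait(.5); print(env.close_job(),env.read_clock())
E
```

```text
the job is handed in; nothing more can be done
the job is handed in; nothing more can be done
```

The job is handed in, with no verdict returned: all four bread ends are in the bin, the knob pointer is on the clip's nose (about 0.3° off), and the loaf lies flat against the back stop, midway along the bed.

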